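# Batch the off-cuts over the rocker chute and lay the pen blanks in their tray

## Robot

A 7-joint arm with a two-finger parallel gripper is mounted at the origin on a cart in front of the work surface, level with it; the furniture and walls round the work are solid. World frame = base frame: x ahead of the robot, y to its left, z up, the work surface at z = 0. Lengths are in m, angles in rad, forces in N, time in s.
With the tool pointing down it reaches from about 0.4 to 0.85 m from the base axis. Payload 10.4 kg.
Tool frame: the origin (TCP) lies between the finger pads; the fingertips stand manip.nose_length ahead of it and the grasp point (between the pads) lies 5 mm behind it (manip.nose_length is the distance from the TCP to the fingertips, in m); z points along the fingers, y is the line along which they close (so a half turn about z gives the same grasp; the last joint's range is limited). The gripper opens to 87 mm and grips with 3 to 60 N. Pads are 19 mm wide; open, the fingers measure 117 mm over their backs; the gripper's body (75 mm by 190 mm) begins 51 mm behind the grasp point.
Start: joints at [-1.241, 0.332, -0.065, 1.46, 0.022, 1.35, -0.088], TCP at [0.216, 0.587, 0.237] pointing down, gripper open.
Joint ranges: [-2.6, 2.6], [-0.5, 2.12], [-1.47, 1.34], [0.16, 2.42], [-1.27, 4.41], [0.06, 2.06], [-2.6, 2.6]. Speed limits (rad/s): [2.22, 2.22, 2.79, 2.79, 3.14, 3.14, 3.14].

## Interface

Orientations are given as a unit quaternion [w, x, y, z].
In Python, from station import manip, eyes gives the robot as it stands. The module is installed in compiled form; this text tells all that it offers.
- The arm moves only by the shell command python3 -m jog 'ROWS' [OPENING] [FORCE]. ROWS is JSON, one flat list of numbers, 6 for each row, row after row: the shift along the tool's x, y, z in mm, then the turn, a rotation vector about the tool's x, y, z in degrees. In form: [dx, dy, dz, rx, ry, rz, dx, dy, dz, rx, ry, rz, ...]. A call has exactly 8 rows; each row is the pose to reach, as a shift and turn from the pose commanded when the call began, along the tool's axes at that moment; what a row does not reach only later rows make up. A row lasts 1/12 s, in which the tool goes at most 41.7 mm and 7.16 degrees, less where a joint would pass 70% of its speed; a pose out of reach is approached as far as the arm can. A call with a gripper value outside its range is refused whole. OPENING is the opening, from 0 (shut) to 1 (fully open), set as the call begins (- or left out, the last holds). The fingers move at their own pace and stop on an object; FORCE is the grip in N (left out, the last holds). Time passes only in rows, so rows that repeat a pose let the fingers close, or fill a call up. It gives the time, the measured TCP pose, the force, the opening and the grip force at its end, in the units of the state.
- manip.observe(): the state, without advancing time (a new reading comes with each control period).
- eyes.get_image(name): name is "side" or "top" or "wrist"; returns (picture, depth): 384x512x3 uint8, blue, green, red; 384x512 float32, m along the optical axis (not along the pixel's ray), 0 where there is no reading.
- eyes.camera_model(name): a dict with "intrinsics" (3x3 intrinsics, pixels), "R" (3x3) and "t" (3): a world point X has camera coordinates R X + t. Camera axes: x right, y down, z forward; pixel columns grow to the right and rows downward; lengths in m; the calibration is good to about 2 mm. A picture is of the moment at which its call begins: read the wrist's pose just before it. camera_model takes no time and is no camera call; for the wrist camera it gives the pose at the moment of the call.
- manip.finish_job(): hands the job in; it is judged then, once.
The state is a dict: "time_s": time; "joints": joint angles; "joint_vel": joint speeds; "tau": joint torques, N m; "eef_pos": TCP position; "orientation": TCP orientation; "contact_force": force on the tool from outside, world axes, zero at the start; "torque": the same for the moment, N m; "opening": finger opening in m; "grip_force": force on a finger pad.
Only numpy, scipy, OpenCV 4.12 (cv2) and the standard library are available. Lean on these libraries where they do the work, as an engineer would, in place of code of your own. Each camera call takes 0.05 s, during which the arm holds its last target. There are 200 camera calls.

## Task

Sort the wood on the bench. Set every short off-cut, one after another, on the far half of the rocker tray so that its weight tips the tray and it slides into the hopper; with all of them lying on the shut gate, draw the gate out to its end stop so that the batch drops into the catch box below, and push the gate fully home again. Lay the two long pen blanks flat in the compartments of the low tray, one in each, at any time, and do not disturb the wax tin that stands near.

Things in the scene. Friction and masses are not known exactly. Their poses are not given: they have to be found in the camera images.
- station: fixed plywood and clear plastic tower, 120 (x) x 104 (y) mm, on a base plate that reaches 185 mm toward -x under the rocker. Origin on the table under the tower's middle; x from rocker to hopper, -y the side where the gate comes out. From below: catch box (floor z = 8, walls to 102 mm), slide gate (4 mm, top z = 120 mm), hopper inside 110 x 94 mm, guard roof (top z = 301 mm, from x = -29 mm on).
- hopper (a point): middle of the hopper floor, on top of the shut gate, 120 mm above the table; axes as the station's. The hopper is open only toward the rocker: filled over its -x wall (top at z = 195 mm) and under the roof.
- rocker (a joint): angle of the slippery steel rocker tray: 0 level (held by a counterweight), 0.55 tipped down to the hopper. Pivot along y at station x = -122, z = 237 mm. Floor 88 mm wide (y), level at z = 247 mm, from 52 mm behind to 85 mm ahead (+x) of the pivot; rim 10 mm high, none at the hopper end. An off-cut let go 25 mm or more ahead of the pivot tips it and slides off; empty, it swings back.
- rocker_pad (a point): point on the floor of the rocker tray, on its centre line, 42 mm ahead of the pivot: middle of the place to set an off-cut down. It moves with the tray; x points to the hopper, y across the tray.
- gate (a joint): how far the slide gate is drawn out (m): 0 = shut, 0.100 = at its end stop, hopper floor quite open. It slides along station -y, level, with about 2 N friction and stays where it is left.
- gate_grip (a point): point on the gate's upright wooden handle plate: 12 mm thick along the pull (y), 36 mm wide (x), its top 16 mm above this point, at z = 156 mm; shut, it is 130 mm from the tower's middle (78 mm from its wall) toward -y, and it moves with the gate. Axes as the station's.
- blank_tray: fixed low plywood tray, 100 (x) x 180 (y) x 16 mm, two long compartments side by side along its y. Origin under its centre.
- slot_1 (a point): middle of the floor of tray compartment 1, 5 mm above the table: inside 44 mm wide (x) x 172 mm long (y), walls 11 mm above this floor. Axes as the tray's.
- slot_2 (a point): middle of the floor of tray compartment 2, 5 mm above the table: inside 44 mm wide (x) x 172 mm long (y), walls 11 mm above this floor. Axes as the tray's.
- blank_1: long squared pen blank, beech, light: 24 (x) x 150 (y) x 22 (z) mm, 90 g, lying loose. Origin in the middle of its underside, long axis y.
- blank_1_mid (a point): middle of blank_1, 11 mm above its underside; axes as its body's.
- blank_2: long squared pen blank, walnut, dark: 26 (x) x 142 (y) x 23 (z) mm, 100 g, lying loose. Origin in the middle of its underside, long axis y.
- blank_2_mid (a point): middle of blank_2, 11 mm above its underside; axes as its body's.
- offcut_1: short wooden off-cut block, 30 (x) x 62 (y) x 28 (z) mm, 60 g, lying loose; may be absent. Origin in the middle of its underside, long axis y.
- offcut_1_mid (a point): middle of offcut_1, 14 mm above its underside; axes as its body's.
- offcut_2: short wooden off-cut block, 30 (x) x 62 (y) x 28 (z) mm, 60 g, lying loose; may be absent. Origin in the middle of its underside, long axis y.
- offcut_2_mid (a point): middle of offcut_2, 14 mm above its underside; axes as its body's.
- offcut_3: short wooden off-cut block, 30 (x) x 62 (y) x 28 (z) mm, 60 g, lying loose; may be absent. Origin in the middle of its underside, long axis y.
- offcut_3_mid (a point): middle of offcut_3, 14 mm above its underside; axes as its body's.
- offcut_4: short wooden off-cut block, 30 (x) x 62 (y) x 28 (z) mm, 60 g, lying loose; may be absent. Origin in the middle of its underside, long axis y.
- offcut_4_mid (a point): middle of offcut_4, 14 mm above its underside; axes as its body's.
- wax_tin: round wax tin, 67 mm across, 22 mm high; bystander. Origin under its middle.
Mind the look-alikes: they are no part of the job. Several things have the shape of the blank_1; the one meant has the colours described above.

How it is judged:
On the way, in this order (a step that is already met when the one before it is completed fails the run):
1. all off-cuts lie at rest in the hopper on the gate, which is still shut (drawn less than 15 mm) (value of joint gate below 0.015 m and x of offcut_1_mid in the frame of station between -0.058 and 0.058 m and y of offcut_1_mid in the frame of station between -0.05 and 0.05 m and z of offcut_1_mid in the frame of station between 0.118 and 0.22 m and linear speed of each of offcut_1, offcut_2, offcut_3, offcut_4 below 0.03 m/s and x of offcut_2_mid in the frame of station between -0.058 and 0.058 m and y of offcut_2_mid in the frame of station between -0.05 and 0.05 m and z of offcut_2_mid in the frame of station between 0.118 and 0.22 m and x of offcut_3_mid in the frame of station between -0.058 and 0.058 m and y of offcut_3_mid in the frame of station between -0.05 and 0.05 m and z of offcut_3_mid in the frame of station between 0.118 and 0.22 m and x of offcut_4_mid in the frame of station between -0.058 and 0.058 m and y of offcut_4_mid in the frame of station between -0.05 and 0.05 m and z of offcut_4_mid in the frame of station between 0.118 and 0.22 m), for 0.3 s.
2. the gate is drawn out to its end stop (97 mm or more) (value of joint gate above 0.097 m), for 0.1 s.
3. with all off-cuts in the catch box below, the gate is pushed home (less than 6 mm out) (value of joint gate below 0.006 m and x of offcut_1_mid in the frame of station between -0.058 and 0.058 m and y of offcut_1_mid in the frame of station between -0.05 and 0.05 m and z of offcut_1_mid in the frame of station between 0 and 0.114 m and x of offcut_2_mid in the frame of station between -0.058 and 0.058 m and y of offcut_2_mid in the frame of station between -0.05 and 0.05 m and z of offcut_2_mid in the frame of station between 0 and 0.114 m and x of offcut_3_mid in the frame of station between -0.058 and 0.058 m and y of offcut_3_mid in the frame of station between -0.05 and 0.05 m and z of offcut_3_mid in the frame of station between 0 and 0.114 m and x of offcut_4_mid in the frame of station between -0.058 and 0.058 m and y of offcut_4_mid in the frame of station between -0.05 and 0.05 m and z of offcut_4_mid in the frame of station between 0 and 0.114 m), for 0.2 s.
At the end, for the whole second after the job is handed in: Gate home (less than 8 mm out); the middle of every off-cut inside the catch box, below the gate; each blank flat on the floor of its own compartment (middle within 13.5 mm across, 18 mm along, under 16.5 mm above the floor; long axes within 0.2 rad); all at rest (value of joint gate below 0.008 m and x of offcut_1_mid in the frame of station between -0.058 and 0.058 m and y of offcut_1_mid in the frame of station between -0.05 and 0.05 m and z of offcut_1_mid in the frame of station between 0 and 0.114 m and linear speed of each of offcut_1, offcut_2, offcut_3, offcut_4, blank_1, blank_2 below 0.03 m/s and x of offcut_2_mid in the frame of station between -0.058 and 0.058 m and y of offcut_2_mid in the frame of station between -0.05 and 0.05 m and z of offcut_2_mid in the frame of station between 0 and 0.114 m and x of offcut_3_mid in the frame of station between -0.058 and 0.058 m and y of offcut_3_mid in the frame of station between -0.05 and 0.05 m and z of offcut_3_mid in the frame of station between 0 and 0.114 m and x of offcut_4_mid in the frame of station between -0.058 and 0.058 m and y of offcut_4_mid in the frame of station between -0.05 and 0.05 m and z of offcut_4_mid in the frame of station between 0 and 0.114 m and ((x of blank_1_mid in the frame of slot_1 between -0.0135 and 0.0135 m and y of blank_1_mid in the frame of slot_1 between -0.018 and 0.018 m and z of blank_1_mid in the frame of slot_1 below 0.0165 m and angle between the y axis of blank_1 and the y axis of slot_1, either way round below 0.2 rad) or (x of blank_1_mid in the frame of slot_2 between -0.0135 and 0.0135 m and y of blank_1_mid in the frame of slot_2 between -0.018 and 0.018 m and z of blank_1_mid in the frame of slot_2 below 0.0165 m and angle between the y axis of blank_1 and the y axis of slot_2, either way round below 0.2 rad)) and ((x of blank_2_mid in the frame of slot_1 between -0.0135 and 0.0135 m and y of blank_2_mid in the frame of slot_1 between -0.018 and 0.018 m and z of blank_2_mid in the frame of slot_1 below 0.0165 m and angle between the y axis of blank_2 and the y axis of slot_1, either way round below 0.2 rad) or (x of blank_2_mid in the frame of slot_2 between -0.0135 and 0.0135 m and y of blank_2_mid in the frame of slot_2 between -0.018 and 0.018 m and z of blank_2_mid in the frame of slot_2 below 0.0165 m and angle between the y axis of blank_2 and the y axis of slot_2, either way round below 0.2 rad))); the robot touches nothing.
It fails at once if the wax tin is moved more than 30 mm (distance of wax_tin from where it was at the start of the episode above 0.03 m).
Of offcut_1, offcut_2, offcut_3, offcut_4 only 3 to 4 are there at a start; the rules pass over those that are not, and their reading is None.
At some moment in a run one of blank_1, blank_2 may be knocked a few centimetres aside while the robot is not near it.
Once in a run the grip may slacken for a moment while it holds something.
It also fails if it takes over 210 s, if anything falls off the work surface, if the arm or the gripper's body presses on something with over 40 N, if the wrist force passes 120 N, or if a joint passes its speed limit or range.

## Working session

There is one attempt and no reset: what is moved stays moved. The work goes in short steps, Python scripts to look and compute and a shell command to move; the robot and the scene stay as the last step left them, time stands still between calls to the robot, and variables do not carry over. Pictures are saved under pics/ and viewed, at most 14 in all, crops included, and the job is handed in when it is done.

```bash
mkdir -p pics; cat > h.py <<'E'
import numpy as np, cv2
from station import manip, eyes
from scipy.spatial.transform import Rotation as R
def shot(name,fn=None):
    m=eyes.camera_model(name); im,d=eyes.get_image(name)
    if fn: cv2.imwrite('pics/'+fn,im)
    return im,d,m
def cloud(d,m):
    K=np.array(m['intrinsics']);v,u=np.mgrid[:d.shape[0],:d.shape[1]]
    P=np.stack([(u-K[0,2])/K[0,0]*d,(v-K[1,2])/K[1,1]*d,d],-1)
    W=(P-np.array(m['t']))@np.array(m['R']); W[d<=0]=np.nan
    return W
E
python3 - <<'E'
from h import *
print(manip.observe(), manip.nose_length)
a=[]
for n in ['top','side']:
    im,d,m=shot(n); np.savez(f'{n}0.npz',im=im,d=d,K=m['intrinsics'],R=m['R'],t=m['t']); a.append(im); cv2.imwrite(f'pics/{n}0.png',cv2.resize(im,(800,600)))
    print(n,m)
E
```

```text
{'time_s': 0.0, 'joints': array([-1.2405993 ,  0.33287501, -0.06469927,  1.4609658 ,  0.02160736,
        1.34985391, -0.08847201]), 'joint_vel': array([-0.00104654,  0.00098211,  0.0004239 , -0.00134791, -0.00103847,
        0.0006758 , -0.00179784]), 'tau': array([-1.53193005e-04, -6.23250532e+01,  2.46937521e-02, -3.89889979e+01,
       -6.13358058e-02,  3.97252408e-02,  1.81412051e-04]), 'eef_pos': array([0.2158336 , 0.58616234, 0.23574026]), 'orientation': array([-8.79309407e-05,  1.75460260e-01,  9.84486263e-01, -6.97624881e-04]), 'contact_force': array([ 0.46238563, -0.6345388 ,  0.31169696]), 'torque': array([-0.03742821,  0.00627936, -0.0204761 ]), 'grip_force': 0.0, 'opening': 0.08734135952848802} 0.014
top {'intrinsics': array([[394.15510868,   0.        , 256.51306643],
       [  0.        , 394.15510868, 190.32037615],
       [  0.        ,   0.        ,   1.        ]]), 'R': array([[-0.02302172, -0.99965992,  0.01224903],
       [-0.9895865 ,  0.02104497, -0.14239263],
       [ 0.14208642, -0.01539959, -0.98973446]]), 't': array([-0.39307011,  0.49343905,  1.16240227])}
side {'intrinsics': array([[397.50063341,   0.        , 258.09383633],
       [  0.        , 397.50063341, 196.53239373],
       [  0.        ,   0.        ,   1.        ]]), 'R': array([[ 0.97575837, -0.21745676, -0.02466095],
       [-0.111389  , -0.39647484, -0.91126297],
       [ 0.18838285,  0.89191942, -0.41108593]]), 't': array([-0.57223697,  0.02071944,  1.63071121])}
```

View pics/top0.png

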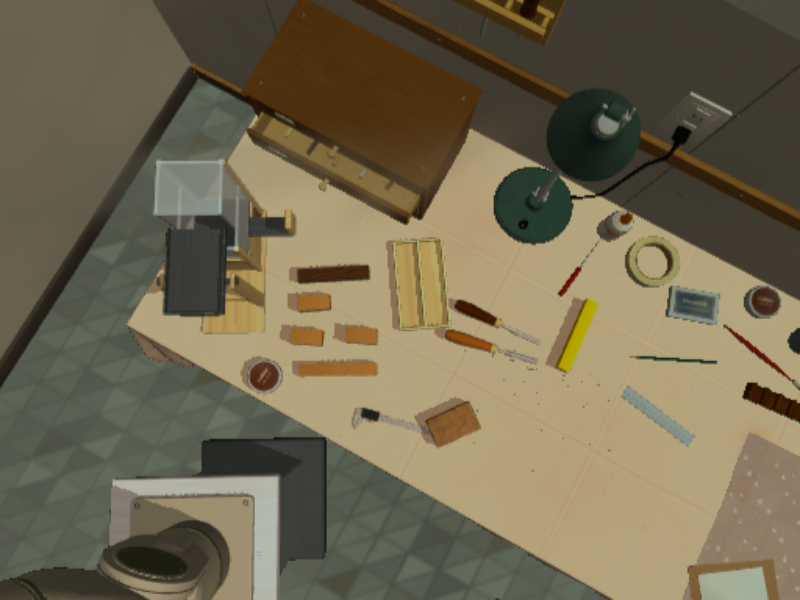

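View pics/side0.png

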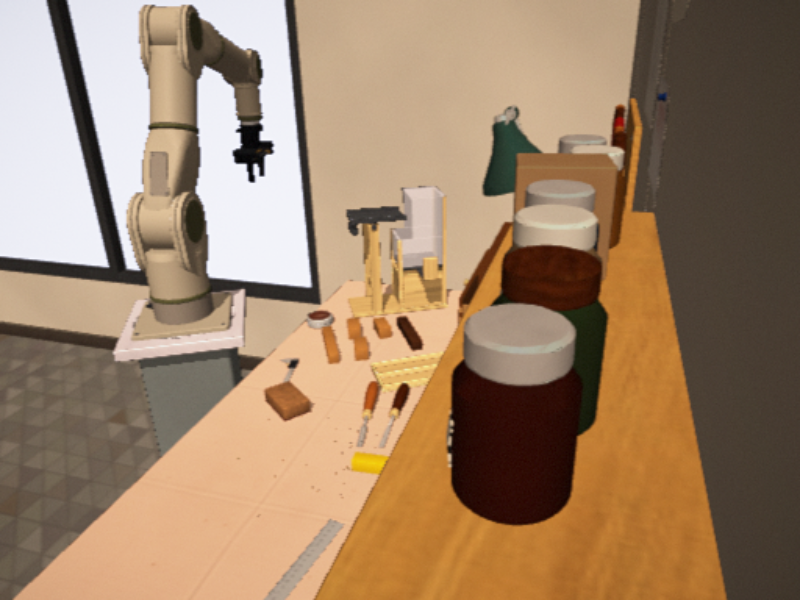

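```bash
cat > seg.py <<'E'
from h import *
def seg(W,im,lo=0.012,hi=0.05,amin=60):
    k=((W[...,2]>lo)&(W[...,2]<hi)).astype(np.uint8)
    n,l,s,c=cv2.connectedComponentsWithStats(k,connectivity=4)
    for i in range(1,n):
        if s[i,4]<amin or s[i,4]>4000: continue
        q=W[l==i]; q2=q[q[:,2]>np.percentile(q[:,2],60)-0.004]
        (x,y),(w,h),a=cv2.minAreaRect((q2[:,:2]*1000).astype(np.float32))
        if w>h: a+=90; w,h=h,w
        # a+? direction of long axis (deg from world x)
        print('px',c[i].round(),'xy',round(x,1),round(y,1),'size',round(w,1),round(h,1),'longdir',round((a+90)%180,1),'ztop',round(np.percentile(q[:,2],80)*1000,1),'bgr',np.median(im[l==i],0))
E
python3 - <<'E'
from seg import *
z=np.load('top0.npz'); W=cloud(z['d'],z); im=z['im']
seg(W,im)
print('tray'); seg(W,im,0.005,0.02,400)
print('table z',np.nanmedian(W[220:300,240:300,2]))
for nm,lo,hi in [('rocker',.235,.28),('roof',.285,.32),('handle',.15,.162)]:
    k=(W[...,2]>lo)&(W[...,2]<hi); k[:,220:]=0;k[220:]=0
    q=W[k]; print(nm,len(q),cv2.minAreaRect((q[:,:2]*1000).astype(np.float32)),np.nanmedian(q[:,2]))
cv2.imwrite('pics/crop0.png',cv2.resize(im[140:250,95:400],(800,289),interpolation=cv2.INTER_CUBIC))
E
```

```text
Traceback (most recent call last):
  File "h.py", line 9, in cloud
    K=np.array(m['intrinsics']);v,u=np.mgrid[:d.shape[0],:d.shape[1]]
               ~^^^^^^^^^^^^^^
KeyError: 'intrinsics is not a file in the archive'
```

```bash
python3 - <<'E'
from seg import *
z=dict(np.load('top0.npz')); z['intrinsics']=z['K']; W=cloud(z['d'],z); im=z['im']
seg(W,im)
print('tray'); seg(W,im,0.005,0.02,400)
print('table z',np.nanmedian(W[220:300,240:300,2]))
for nm,lo,hi in [('rocker',.235,.28),('roof',.285,.32),('handle',.145,.165),('base',.004,.02)]:
    k=(W[...,2]>lo)&(W[...,2]<hi); k[:,190:]=0;k[220:]=0
    q=W[k]; print(nm,len(q),cv2.minAreaRect((q[:,:2]*1000).astype(np.float32)),np.nanmedian(q[:,2]))
cv2.imwrite('pics/crop0.png',cv2.resize(im[140:250,95:400],(800,289),interpolation=cv2.INTER_CUBIC))
E
```

```text
px [5. 8.] xy 1104.3 402.1 size 10.4 63.3 longdir 153.0 ztop 37.9 bgr [ 78.  97. 106.]
px [327.  75.] xy 853.3 -638.8 size 5.8 155.5 longdir 59.7 ztop 41.8 bgr [48. 59. 65.]
px [341. 131.] xy 673.8 -675.1 size 152.5 153.0 longdir 132.6 ztop 22.4 bgr [46. 58. 38.]
px [457. 142.] xy 624.8 -1033.7 size 6.7 374.4 longdir 60.0 ztop 42.2 bgr [47. 58. 63.]
px [388. 148.] xy 610.1 -817.9 size 14.6 43.0 longdir 34.3 ztop 43.3 bgr [55. 67. 73.]
px [418. 167.] xy 551.0 -911.6 size 99.9 102.3 longdir 134.2 ztop 24.0 bgr [ 93. 145. 150.]
px [161. 166.] xy 564.4 -110.2 size 45.0 83.9 longdir 133.7 ztop 43.6 bgr [ 54.  92. 112.]
px [212. 175.] xy 538.9 -269.0 size 26.9 140.4 longdir 92.1 ztop 24.2 bgr [15. 37. 65.]
px [444. 195.] xy 461.1 -986.3 size 62.9 98.2 longdir 78.3 ztop 19.0 bgr [79.  94.5 87. ]
px [488. 193.] xy 463.8 -1126.4 size 63.0 65.8 longdir 89.4 ztop 22.5 bgr [36. 51. 71.]
px [200. 193.] xy 481.0 -231.3 size 29.9 62.4 longdir 93.4 ztop 28.7 bgr [ 41. 102. 153.]
px [369. 215.] xy 406.1 -749.6 size 25.0 149.0 longdir 153.4 ztop 23.0 bgr [  0. 163. 180.]
px [305. 200.] xy 452.9 -555.7
[... 1263 characters left out ...]
0.5 122.0 longdir 89.0 ztop 10.1 bgr [ 87. 150. 180.]
px [132. 340.] xy 23.0 0.6 size 186.6 231.0 longdir 90.1 ztop 13.8 bgr [111. 143. 156.]
table z -0.00047717325681648687
rocker 2442 ((552.25537109375, -68.5293197631836), (237.11032104492188, 128.8854522705078), 1.8461809158325195) 0.24682260971061903
roof 1620 ((628.5443115234375, -73.58262634277344), (110.364013671875, 92.40885162353516), 89.71946716308594) 0.3004667797269446
handle 323 ((648.8822631835938, -140.5519561767578), (176.85275268554688, 313.19879150390625), 60.89996337890625) 0.15149225159794077
base 1122 ((775.1322021484375, 118.16217041015625), (745.7672729492188, 619.114990234375), 0.5050777792930603) 0.007845045037241491
```

View pics/crop0.png

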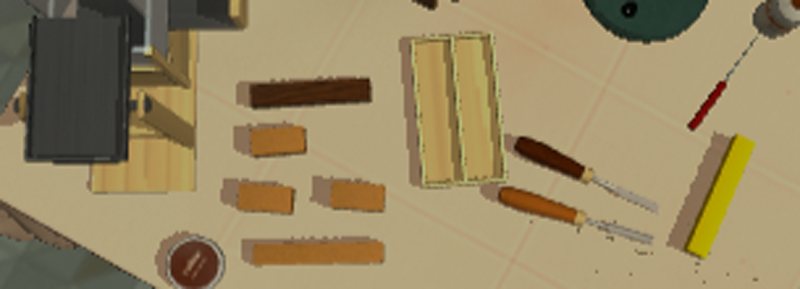

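The candidates for blank_1 are the orange beech piece at (216,236), in the same wood as the off-cuts, and the yellow painted piece at (369,215). The enlarged crop shows (216,236) is natural light wood, so that is blank_1 and the yellow one is a look-alike. The dark walnut piece at (212,175) is blank_2. There are three off-cuts, at (200,193), (231,214) and (196,215). Next I'll refine the station and check the clearances.

```bash
python3 - <<'E'
from seg import *
z=dict(np.load('top0.npz')); z['intrinsics']=z['K']; W=cloud(z['d'],z); im=z['im']
def rect(q): 
    r=cv2.minAreaRect((q[:,:2]*1000).astype(np.float32)); return np.round(r[0],1),np.round(r[1],1),round(r[2],1),len(q)
def reg(u0,u1,v0,v1,lo,hi):
    s=W[v0:v1,u0:u1].reshape(-1,3); return s[(s[:,2]>lo)&(s[:,2]<hi)]
q=reg(95,160,140,215,.235,.262);print('rocker all',rect(q)); 
q=reg(95,160,140,215,.252,.262);print('rim',rect(q),np.median(q[:,2]))
q=reg(95,160,95,150,.29,.31);print('roof',rect(q))
q=reg(165,200,125,155,.148,.165);print('handle',rect(q),np.median(q[:,2]))
q=reg(150,200,125,155,.112,.125);print('gate arm',rect(q))
# max height grid around gate area
print('heights x rows 820..480, y cols -100..-420')
for x in np.arange(.84,.47,-.03):
    r=[]
    for y in np.arange(-.10,-.43,-.03):
        k=(abs(W[...,0]-x)<.015)&(abs(W[...,1]-y)<.015)
        r.append(int(1000*np.nanmax(W[k][:,2])) if k.any() else -1)
    print(round(x,2),r)
# tray
k=(W[...,2]>.012)&(W[...,2]<.02); k[:,:245]=0;k[:,295:]=0;k[:140]=0;k[225:]=0
print('tray',rect(W[k]))
E
```

```text
rocker all (array([514. , -71.1]), array([129.2, 159.5]), 88.9, 2261)
rim (array([511.4, -70.6]), array([103.5, 155.3]), 88.1, 228) 0.25608686753090326
roof (array([628.5, -73.6]), array([110.4,  92.4]), 89.7, 1596)
handle (array([ 607.2, -210.7]), array([ 9.7, 33.8]), 70.8, 20) 0.1531445153384554
gate arm (array([ 609.6, -156.2]), array([109.4,  78. ]), 61.0, 329)
heights x rows 820..480, y cols -100..-420
0.84 [4, 223, 223, 224, 224, 226, 226, 225, 227, 225, 224]
0.81 [4, 222, 224, 225, 225, 224, 224, 225, 224, 225, 224]
0.78 [5, 153, 155, 223, 224, 224, 226, 225, 225, 224, 225]
0.75 [5, 4, 152, 151, 217, 225, 224, 227, 226, 225, 224]
0.72 [6, 5, 6, 4, 152, 154, 220, 223, 225, 225, 225]
0.69 [0, 4, 4, 6, 4, 149, 154, 153, 223, 224, 225]
0.66 [303, 304, 3, 6, 4, 3, 5, 151, 152, 153, 222]
0.63 [304, 303, 123, 172, 173, 4, 4, 5, 4, 152, 154]
0.6 [303, 303, 124, 172, 173, 5, 5, 5, 3, 4, 17]
0.57 [304, 303, 5, 3, 4, 6, 4, 5, 5, 3, 18]
0.54 [250, 258, 6, 25, 28, 27, 26, 28, 28, 4, 18]
0.51 [251, 259, 3, 20, 23, 30, 3, 4, 5, 5, 17]
0.48 [250, 259, 6, 29, 32, 31, 3, 4, 4, 7, 18]
tray (array([ 518.5, -451.9]), array([260. , 116.5]), 4.5, 281)
```

```bash
cat > to.py <<'E'
# usage: to.py "x,y,z,a[,tilt]" ... (mm,deg): a = world angle of tool y; tilt = turn about tool x (deg)
import sys; from h import *
def ori(a,t): 
    a=np.radians(a); return R.from_matrix(np.array([[-np.sin(a),np.cos(a),0],[np.cos(a),np.sin(a),0],[0,0,-1]]).T)*R.from_euler('x',t,degrees=True)
o=manip.observe(); p=o['eef_pos']*1000; w=o['orientation']; r=R.from_quat([w[1],w[2],w[3],w[0]])
y=r.as_matrix()[:,1]; print('t',round(o['time_s'],1),'p',p.round(1),'a',round(np.degrees(np.arctan2(y[1],y[0])),1),'tz',r.as_matrix()[:,2].round(3),'open',round(o['opening']*1000,1),'grip',round(o['grip_force'],1),'F',o['contact_force'].round(1),'j7',o['joints'][6].round(2))
for s in sys.argv[1:]:
    v=[float(q) for q in s.split(',')]; q=np.array(v[:3]); t=v[4] if len(v)>4 else 0
    r2=ori(v[3],t); print(s,'->',r.inv().apply(q-p).round(1),(r.inv()*r2).as_rotvec(degrees=True).round(1)); p,r=q,r2
E
python3 to.py 450,150,420,20 482,-231,350,3.4 482,-231,80,3.4 482,-231,18,3.4
```

```text
t 0.1 p [215.8 586.2 235.8] a 69.8 tz [-0.    -0.001 -1.   ] open 87.4 grip 0.0 F [-0.  -0.2  0.1] j7 -0.09
450,150,420,20 -> [-370.5 -328.7 -183.7] [-0.1  0.  49.8]
482,-231,350,3.4 -> [-369.  -100.2   70. ] [ 0.   0.  16.6]
482,-231,80,3.4 -> [  0.   0. 270.] [0. 0. 0.]
482,-231,18,3.4 -> [ 0.  0. 62.] [0. 0. 0.]
```

```bash
python3 -m jog '[0,0,-40,0,0,7,0,0,-80,0,0,14,0,0,-120,0,0,21,0,0,-184,0,0,28,-40,-35,-184,0,0,35,-70,-60,-184,0,0,42,-100,-88,-184,0,0,49,-120,-105,-184,0,0,50]' 0.52 30 && python3 to.py 450,150,420,20 482,-231,350,3.4
```

```text
time_s: 0.77
eef_pos: [0.2933, 0.4445, 0.4209]
orientation: [-0.0, 0.578, 0.816, 0.0]
contact_force: [1.2, -0.3, 0.0]
opening: 0.0472
grip_force: 0.0
t 0.8 p [293.3 444.5 420.9] a 19.3 tz [ 0.     0.001 -1.   ] open 47.2 grip 0.0 F [ 1.2 -0.3  0. ] j7 -0.73
450,150,420,20 -> [-329.7   50.5    0.8] [ 0.  -0.  -0.7]
482,-231,350,3.4 -> [-369.  -100.2   70. ] [ 0.   0.  16.6]
```

```bash
python3 -m jog '[-40,6,0,0,0,0,-80,12,0,0,0,0,-120,18,0,0,0,0,-160,24,0,0,0,0,-200,30,0,0,0,0,-240,36,0,0,0,0,-285,43,0,0,0,0,-330,50,0,0,0,0]' >/dev/null; python3 -m jog '[-40,-11,0,0,0,3,-80,-22,0,0,0,5,-120,-33,0,0,0,8,-160,-44,0,0,0,10,-200,-55,0,0,0,12,-240,-66,0,0,0,15,-280,-77,10,0,0,17,-320,-88,20,0,0,17]'; python3 to.py 482,-231,200,3.4 482,-231,18,3.4
```

```text
time_s: 2.1
eef_pos: [0.4723, -0.1714, 0.4011]
orientation: [0.0, 0.691, 0.723, 0.001]
contact_force: [1.1, 0.7, -0.1]
opening: 0.0454
grip_force: 0.0
t 2.1 p [ 472.3 -171.4  401.1] a 2.7 tz [ 0.002  0.    -1.   ] open 45.4 grip 0.0 F [ 1.1  0.7 -0.1] j7 0.31
482,-231,200,3.4 -> [-60.    6.6 201.1] [ 0.1 -0.  -0.7]
482,-231,18,3.4 -> [  0.   0. 182.] [0. 0. 0.]
```

```bash
python3 -m jog '[-30,3,40,0,0,0,-60,7,80,0,0,0,-60,7,120,0,0,0,-60,7,160,0,0,0,-60,7,200,0,0,0,-60,7,200,0,0,0,-60,7,200,0,0,0,-60,7,200,0,0,0]'; cat > ws.py <<'E'
from seg import *
import sys
im,d,m=shot('wrist',sys.argv[1] if len(sys.argv)>1 else None); W=cloud(d,m); print('tablez',np.nanpercentile(W[...,2],[5,20]).round(4)); seg(W,im,0.012,0.05,400)
E
python3 ws.py w1.png; python3 to.py 482,-231,18,3.4
```

```text
time_s: 2.77
eef_pos: [0.4832, -0.229, 0.2025]
orientation: [0.0, 0.69, 0.724, 0.0]
contact_force: [-0.4, 0.1, 1.0]
opening: 0.0459
grip_force: 0.0
tablez [-0.2621 -0.0005]
px [340.  53.] xy 573.3 -111.5 size 56.4 106.8 longdir 139.4 ztop 43.2 bgr [ 65. 108. 133.]
px [119.  79.] xy 339.4 -135.7 size 65.4 65.5 longdir 41.8 ztop 22.5 bgr [ 67.  92. 138.]
px [190. 160.] xy 413.9 -217.4 size 30.2 62.0 longdir 84.9 ztop 28.3 bgr [ 68. 150. 218.]
px [134. 178.] xy 349.4 -243.6 size 24.7 80.8 longdir 89.6 ztop 22.2 bgr [ 65. 145. 214.]
px [249. 175.] xy 480.5 -231.7 size 29.7 61.7 longdir 93.4 ztop 28.5 bgr [ 68. 150. 218.]
px [297. 185.] xy 537.9 -252.2 size 26.3 105.7 longdir 92.2 ztop 23.5 bgr [ 51.  80. 114.]
px [490. 209.] xy 754.1 -260.1 size 21.9 78.9 longdir 42.5 ztop 35.8 bgr [22. 40. 60.]
t 2.8 p [ 483.7 -229.2  203.4] a 2.8 tz [ 0.003 -0.001 -1.   ] open 45.1 grip 0.0 F [0.4 0.  0.9] j7 0.56
482,-231,18,3.4 -> [ -1.6  -2.3 185.4] [ 0.1  0.  -0.6]
```

View pics/w1.png

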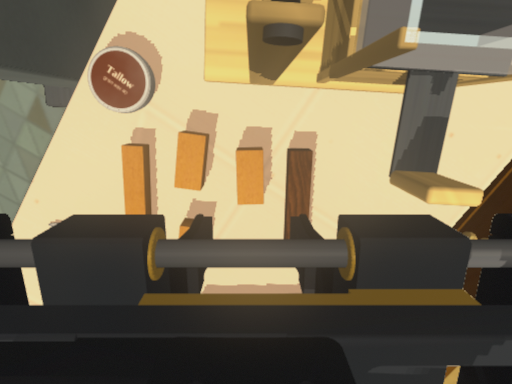

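The wrist view shows the tin at (121,79), the off-cuts at (190,160), (250,175) and one part-hidden at (195,228), and the blanks at (134,180) and (298,190). This agrees with the top view, so I'm picking the off-cut at (250,175).

```bash
python3 -m jog '[-2,-3,40,0,0,-0.6,-2,-3,80,0,0,-0.6,-2,-3,120,0,0,-0.6,-2,-3,155,0,0,-0.6,-2,-3,175,0,0,-0.6,-2,-3,184,0,0,-0.6,-2,-3,184,0,0,-0.6,-2,-3,184,0,0,-0.6]' >/dev/null; python3 to.py; python3 -m jog '[0,0,0,0,0,0,0,0,0,0,0,0,0,0,0,0,0,0,0,0,0,0,0,0,0,0,0,0,0,0,0,0,0,0,0,0,0,0,0,0,0,0,0,0,-40,0,0,0]' 0 30; python3 to.py 481,-231.5,420,3.4 530,-72,420,90 530,-72,320,90 530,-72,268,90 530,-72,268,-91
```

```text
t 3.5 p [ 481.4 -231.4   19. ] a 3.4 tz [ 0.003 -0.001 -1.   ] open 45.0 grip 0.0 F [ 0.  -0.4  1.4] j7 0.76
time_s: 4.15
eef_pos: [0.4766, -0.229, 0.0527]
orientation: [-0.004, 0.685, 0.728, -0.002]
contact_force: [0.8, 2.3, -0.2]
opening: 0.0298
grip_force: 30.0
t 4.2 p [ 476.6 -229.    52.7] a 3.5 tz [-0.009  0.002 -1.   ] open 29.8 grip 30.0 F [ 0.8  2.3 -0.2] j7 0.72
481,-231.5,420,3.4 -> [  -1.9    1.1 -367.3] [-0.5 -0.1  0.1]
530,-72,420,90 -> [156.3  58.4   0. ] [  0.    0.  -86.6]
530,-72,320,90 -> [  0.   0. 100.] [0. 0. 0.]
530,-72,268,90 -> [ 0.  0. 52.] [0. 0. 0.]
530,-72,268,-91 -> [0. 0. 0.] [  -0.   -0. -179.]
```

```bash
python3 -m jog '[0,0,-40,0,0,0,0,0,-80,0,0,7,0,0,-120,0,0,14,0,0,-160,0,0,21,0,0,-200,0,0,28,0,0,-240,0,0,35,0,0,-280,0,0,42,0,0,-290,0,0,49]' >/dev/null; python3 to.py 530,-72,340,-91
```

```text
t 4.8 p [ 480.7 -232.   352.9] a -46.0 tz [ 0.007 -0.    -1.   ] open 29.8 grip 30.0 F [-0.2 -0.  -0.5] j7 -0.33
530,-72,340,-91 -> [146.6 -80.9  13.1] [ 0.2 -0.4 45. ]
```

```bash
python3 -m jog '[30,-16,0,0,0,7,60,-33,0,0,0,14,90,-50,0,0,0,21,120,-66,4,0,0,28,147,-81,8,0,0,35,147,-81,13,0,0,42,147,-81,13,0,0,45,147,-81,13,0,0,45]' >/dev/null; python3 to.py 530,-72,269,-91
```

```text
t 5.5 p [527.9 -69.8 333.8] a -90.8 tz [-0.001  0.    -1.   ] open 29.7 grip 30.0 F [ 0.6 -0.6 -0.8] j7 -1.44
530,-72,269,-91 -> [ 2.2  2.2 64.8] [-0.   0.   0.2]
```

```bash
python3 -m jog '[2,2,20,0,0,0,2,2,40,0,0,0,2,2,54,0,0,0,2,2,60,0,0,0,2,2,64,0,0,0,2,2,64,0,0,0,2,2,64,0,0,0,2,2,64,0,0,0]' >/dev/null; python3 to.py 530,-72,269,-91;  python3 -m jog '[0,0,0,0,0,0,0,0,0,0,0,0,0,0,0,0,0,0,0,0,0,0,0,0,0,0,0,0,0,0,0,0,0,0,0,0,0,0,0,0,0,0,0,0,0,0,0,0]' 0.5; python3 -m jog '[0,0,-10,0,0,0,0,0,-30,0,0,0,0,0,-60,0,0,0,0,0,-90,0,0,0,0,0,-90,0,0,0,0,0,-90,0,0,0,0,0,-90,0,0,0,0,0,-90,0,0,0]' | head -2
python3 - <<'E'
from h import *
im,d,m=shot('top'); W=cloud(d,m)
im2,d2,m2=shot('side')
a=cv2.resize(im[85:215,85:215],(400,400)); b=cv2.resize(im2[100:200,215:315],(400,400)); cv2.imwrite('pics/r1.png',np.hstack([a,b]))
E
```

```text
t 6.2 p [530.5 -72.4 270.9] a -90.6 tz [ 0.001  0.    -1.   ] open 30.0 grip 30.0 F [-0.2 -0.7 -1.2] j7 -1.39
530,-72,269,-91 -> [-0.5 -0.4  1.9] [-0.  -0.1  0.4]
time_s: 6.82
eef_pos: [0.5301, -0.0722, 0.27]
orientation: [-0.0, 1.0, -0.005, -0.0]
contact_force: [0.2, -0.2, 0.5]
opening: 0.0433
grip_force: 0.0
time_s: 7.48
eef_pos: [0.5297, -0.0721, 0.3593]
```

View pics/r1.png

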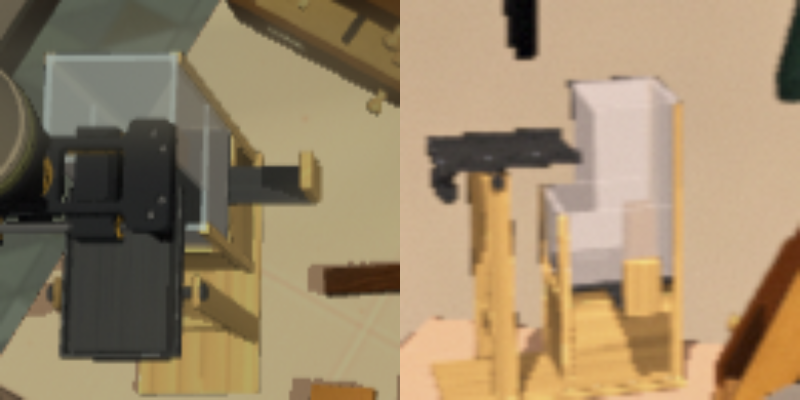

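The top view shows the rocker back to level with nothing visible on it at (120,280). The side view shows the hopper, but the block isn't clearly visible. I'll check this numerically while moving to the next off-cut.

```bash
python3 - <<'E'
from h import *
z=dict(np.load('side0.npz')); im,d,m=shot('side')
D=np.abs(im.astype(int)-z['im']).max(2); D[:,330:]=0
k=(D>25); k[:125]=0;k[210:]=0;k[:,:215]=0
n,l,s,c=cv2.connectedComponentsWithStats(k.astype(np.uint8)); W=cloud(d,m)
for i in range(1,n):
    if s[i,4]>15: print(c[i].round(),s[i,4],np.nanmedian(W[l==i],0).round(3),np.median(im[l==i],0))
E
python3 to.py 480,-200,340,-50 414,-217.3,200,-5.3 414,-217.3,18,-5.3
```

```text
[273. 155.] 59 [ 0.625 -0.127  0.177] [156. 178. 208.]
[243. 206.] 73 [ 0.487 -0.18  -0.001] [151. 193. 237.]
t 7.6 p [529.8 -72.2 359.4] a -90.6 tz [-0.001 -0.    -1.   ] open 44.1 grip 0.0 F [-0.4 -0.7  0.4] j7 -1.43
480,-200,340,-50 -> [-48.4 128.4  19.4] [ -0.    0.1 -40.6]
414,-217.3,200,-5.3 -> [-61.7 -29.2 140. ] [  0.    0.  -44.7]
414,-217.3,18,-5.3 -> [  0.   0. 182.] [0. 0. 0.]
```

```bash
python3 -m jog '[-12,32,0,0,0,-7,-24,64,0,0,0,-14,-36,96,0,0,0,-21,-48,128,0,0,0,-28,-80,140,0,0,0,-35,-115,145,10,0,0,-42,-115,145,45,0,0,-49,-115,145,80,0,0,-56]' >/dev/null; python3 to.py 414,-217.3,70,-5.3
```

```text
t 8.3 p [ 412.2 -217.3  279.2] a -36.2 tz [ 0.004  0.004 -1.   ] open 43.3 grip 0.0 F [ 0.7  0.5 -1.3] j7 -0.42
414,-217.3,70,-5.3 -> [ -0.    1.3 209.2] [  0.1  -0.3 -30.9]
```

```bash
python3 -m jog '[0,2,40,0,0,-7,0,2,80,0,0,-14,0,2,120,0,0,-21,0,2,160,0,0,-28,0,2,200,0,0,-31,0,2,209,0,0,-31,0,2,209,0,0,-31,0,2,209,0,0,-31]' 0.55 >/dev/null; python3 to.py 414,-217.3,18,-5.3
```

```text
t 9.0 p [ 412.  -217.4   67.7] a -5.5 tz [-0.007 -0.001 -1.   ] open 47.7 grip 0.0 F [-0.4  0.3  0.1] j7 0.61
414,-217.3,18,-5.3 -> [ 0.3  2.4 49.7] [-0.4  0.1 -0.2]
```

```bash
python3 -m jog '[0,2,20,0,0,0,0,2,40,0,0,0,0,2,49,0,0,0,0,2,49,0,0,0,0,2,49,0,0,0,0,2,49,0,0,0,0,2,49,0,0,0,0,2,49,0,0,0]' >/dev/null; python3 to.py; python3 -m jog '[0,0,0,0,0,0,0,0,0,0,0,0,0,0,0,0,0,0,0,0,0,0,0,0,0,0,0,0,0,0,0,0,0,0,0,0,0,0,0,0,0,0,0,0,-40,0,0,0]' 0 30 >/dev/null;  python3 -m jog '[0,0,-40,0,0,0,0,0,-80,0,0,7,0,0,-120,0,0,14,0,0,-160,0,0,21,0,0,-200,0,0,28,0,0,-240,0,0,35,0,0,-280,0,0,42,0,0,-290,0,0,49]' >/dev/null;python3 to.py 530,-72,340,-91
```

```text
t 9.6 p [ 417.8 -217.3   22.9] a -5.4 tz [ 0.002  0.    -1.   ] open 48.3 grip 0.0 F [-0.2 -0.7 -0.5] j7 0.7
t 11.0 p [ 416.4 -217.4  351.7] a -47.7 tz [ 0.001  0.002 -1.   ] open 29.8 grip 30.0 F [ 1.4 -0.7 -1.2] j7 -0.6
530,-72,340,-91 -> [181.9 -31.1  12.2] [-0.1 -0.1 43.3]
```

```bash
python3 -m jog '[38,-6,0,0,0,7,76,-12,0,0,0,14,114,-18,0,0,0,21,150,-25,4,0,0,28,182,-31,8,0,0,35,182,-31,12,0,0,42,182,-31,12,0,0,43,182,-31,12,0,0,43]' >/dev/null; python3 to.py 530,-72,273,-91
```

```text
t 11.6 p [529.6 -71.9 337.4] a -90.3 tz [-0.001 -0.    -1.   ] open 29.8 grip 30.0 F [-0.6  0.1  0.5] j7 -1.43
530,-72,273,-91 -> [ 0.4  0.1 64.4] [0.  0.1 0.7]
```

```bash
python3 -m jog '[0,0,20,0,0,0,0,0,40,0,0,0,0,0,54,0,0,0,0,0,60,0,0,0,0,0,64,0,0,0,0,0,64,0,0,0,0,0,64,0,0,0,0,0,64,0,0,0]' >/dev/null; python3 to.py;  python3 -m jog '[0,0,0,0,0,0,0,0,0,0,0,0,0,0,0,0,0,0,0,0,0,0,0,0,0,0,0,0,0,0,0,0,0,0,0,0,0,0,0,0,0,0,0,0,0,0,0,0]' 0.5 >/dev/null; python3 -m jog '[0,0,-10,0,0,0,0,0,-30,0,0,0,0,0,-60,0,0,0,0,0,-80,0,0,0,0,0,-80,0,0,0,-10,30,-80,0,0,-7,-20,60,-80,0,0,-14,-30,90,-80,0,0,-21]' >/dev/null; python3 to.py 480,-200,340,-50 413.5,-323.8,340,-6
python3 - <<'E'
from h import *
im2,d2,m2=shot('side'); im,d,m=shot('top')
a=cv2.resize(im[85:215,85:215],(400,400)); b=cv2.resize(im2[100:200,215:315],(400,400)); cv2.imwrite('pics/r2.png',np.hstack([a,b]))
E
```

```text
t 12.3 p [530.3 -71.5 274.6] a -90.3 tz [ 0.001  0.001 -1.   ] open 29.7 grip 30.0 F [ 0.5  0.8 -1.1] j7 -1.41
t 13.6 p [ 499.  -161.9  353.9] a -68.9 tz [-0.     0.001 -1.   ] open 43.5 grip 0.0 F [ 1.1 -1.5  0.1] j7 -0.91
480,-200,340,-50 -> [-31.4  28.7  13.9] [ -0.   -0.  -18.9]
413.5,-323.8,340,-6 -> [-130.5   52.1    0. ] [  0.   0. -44.]
```

View pics/r2.png

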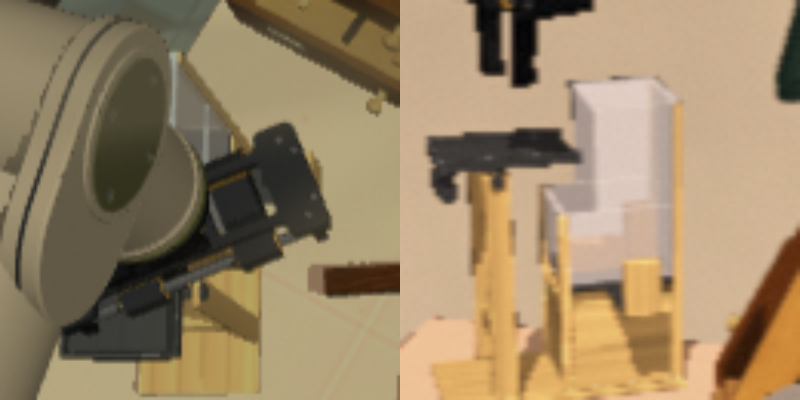

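The side crop now shows two tinted blocks in the hopper, one standing at (640,230) and one lying at (605,250). The tray is empty and level. On to the third off-cut.

```bash
python3 -m jog '[-30,28,0,0,0,-7,-45,55,10,0,0,-14,-60,80,20,0,0,-21,-75,105,40,0,0,-28,-90,125,70,0,0,-35,-100,145,100,0,0,-42,-110,160,130,0,0,-49,-110,170,160,0,0,-56]' 0.55 >/dev/null; python3 to.py 413.7,-323.8,70,-6
```

```text
t 14.4 p [ 454.9 -361.5  192.5] a -17.8 tz [ 0. -0. -1.] open 47.5 grip 0.0 F [-0.6  1.   0.4] j7 0.54
413.7,-323.8,70,-6 -> [ 23.3 -50.8 122.4] [  0.    0.  -11.8]
```

```bash
python3 -m jog '[12,-25,20,0,0,-6,23,-51,50,0,0,-12,23,-51,90,0,0,-12,23,-51,122,0,0,-12,23,-51,122,0,0,-12,23,-51,122,0,0,-12,23,-51,122,0,0,-12,23,-51,122,0,0,-12]' >/dev/null; python3 ws.py|grep 'xy 4[01]'; python3 to.py 413.7,-323.8,18,-6
```

```text
px [249. 204.] xy 414.6 -317.1 size 29.9 47.3 longdir 85.0 ztop 28.4 bgr [ 64. 148. 217.]
t 15.1 p [ 416.3 -322.    73.5] a -5.9 tz [ 0.002 -0.001 -1.   ] open 47.8 grip 0.0 F [ 0.   0.1 -0.1] j7 0.76
413.7,-323.8,18,-6 -> [-2.  -2.5 55.5] [0.1 0.  0.1]
```

```bash
python3 -m jog '[-2,-2,20,0,0,0,-2,-2,40,0,0,0,-2,-2,55,0,0,0,-2,-2,55,0,0,0,-2,-2,55,0,0,0,-2,-2,55,0,0,0,-2,-2,55,0,0,0,-2,-2,55,0,0,0]' >/dev/null; python3 to.py; python3 -m jog '[0,0,0,0,0,0,0,0,0,0,0,0,0,0,0,0,0,0,0,0,0,0,0,0,0,0,0,0,0,0,0,0,0,0,0,0,0,0,0,0,0,0,0,0,-40,0,0,0]' 0 30 >/dev/null;  python3 -m jog '[0,0,-40,0,0,0,0,0,-80,0,0,7,0,0,-120,0,0,14,0,0,-160,0,0,21,0,0,-200,0,0,28,0,0,-240,0,0,35,0,0,-280,0,0,42,0,0,-290,0,0,49]' >/dev/null;python3 to.py 530,-72,340,-91
```

```text
t 15.8 p [ 413.4 -323.2   17.5] a -5.9 tz [ 0.001  0.    -1.   ] open 47.7 grip 0.0 F [ 0.5 -0.8 -0.4] j7 0.83
t 17.1 p [ 413.6 -324.4  351.8] a -55.3 tz [ 0.006 -0.001 -1.   ] open 29.7 grip 30.0 F [ 0.5 -1.5 -0.6] j7 -0.3
530,-72,340,-91 -> [ 239.3 -141.3   12.2] [ 0.2 -0.3 35.7]
```

```bash
python3 -m jog '[34,-20,0,0,0,7,68,-40,0,0,0,14,102,-60,0,0,0,21,136,-80,4,0,0,28,170,-100,8,0,0,35,204,-120,12,0,0,36,239,-141,12,0,0,36,239,-141,12,0,0,36]' >/dev/null; python3 to.py 530,-72,269,-91;python3 -m jog '[0,0,0,0,0,0,0,0,10,0,0,0,0,0,20,0,0,0,0,0,30,0,0,0,0,0,40,0,0,0,0,0,40,0,0,0,0,0,40,0,0,0,0,0,40,0,0,0]' >/dev/null; python3 to.py 530,-72,269,-91
```

```text
t 17.8 p [528.5 -64.5 333.6] a -90.6 tz [-0.002  0.002 -1.   ] open 29.6 grip 30.0 F [ 0.2  0.8 -1. ] j7 -1.46
530,-72,269,-91 -> [ 1.7  7.5 64.6] [-0.1  0.1  0.4]
t 18.4 p [527.4 -70.7 294.9] a -90.9 tz [ 0.     0.001 -1.   ] open 29.7 grip 30.0 F [-0.6 -0.1 -1. ] j7 -1.45
530,-72,269,-91 -> [ 2.6  1.2 25.9] [-0.  -0.   0.1]
```

```bash
python3 -m jog '[2,1,10,0,0,0,2,1,18,0,0,0,2,1,24,0,0,0,2,1,24,0,0,0,2,1,24,0,0,0,2,1,24,0,0,0,2,1,24,0,0,0,2,1,24,0,0,0]' >/dev/null; python3 to.py;  python3 -m jog '[0,0,0,0,0,0,0,0,0,0,0,0,0,0,0,0,0,0,0,0,0,0,0,0,0,0,0,0,0,0,0,0,0,0,0,0,0,0,0,0,0,0,0,0,0,0,0,0]' 0.5 >/dev/null; python3 -m jog '[0,0,-10,0,0,0,0,0,-30,0,0,0,0,0,-60,0,0,0,0,0,-80,0,0,0,0,0,-80,0,0,0,-10,30,-80,0,0,-7,-20,60,-80,0,0,-14,-30,90,-80,0,0,-21]' >/dev/null; python3 to.py 480,-260,300,-30
python3 - <<'E'
from h import *
im2,d2,m2=shot('side'); im,d,m=shot('top')
a=cv2.resize(im[85:255,85:255],(400,400)); b=cv2.resize(im2[100:200,215:315],(400,400)); cv2.imwrite('pics/r3.png',np.hstack([a,b]))
E
```

```text
t 19.1 p [529.5 -71.4 271. ] a -90.9 tz [ 0.     0.001 -1.   ] open 29.8 grip 30.0 F [-0.1  0.  -1. ] j7 -1.43
t 20.4 p [ 497.5 -161.8  350.9] a -69.5 tz [ 0.  0. -1.] open 43.8 grip 0.0 F [ 0.9 -0.3 -0.6] j7 -0.92
480,-260,300,-30 -> [-50.8  85.9  50.9] [ -0.   -0.  -39.5]
```

View pics/r3.png

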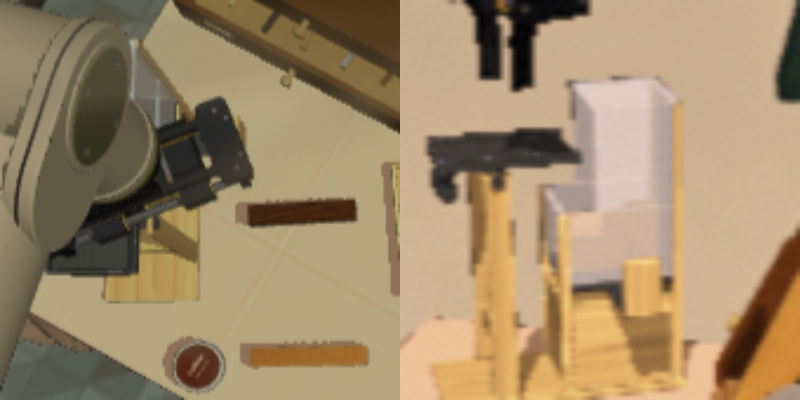

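The third off-cut is in as well: the side crop shows a larger tinted mass at (610,240). The table now holds only the blanks and the tin. Next is the gate, starting with the handle position.

```bash
python3 - <<'E'
from seg import *
z=dict(np.load('top0.npz')); z['intrinsics']=z['K']; W=cloud(z['d'],z)
s=W[120:160,160:205].reshape(-1,3); q=s[(s[:,2]>.165)&(s[:,2]<.18)]
print(cv2.minAreaRect((q[:,:2]*1000).astype(np.float32)),len(q),q.min(0),q.max(0),np.median(q,0))
E
python3 to.py 598,-182,250,0 598,-182,168,0,0
```

```text
((609.6491088867188, -205.67771911621094), (11.44753646850586, 34.655738830566406), 89.86886596679688) 61 [ 0.59231432 -0.21141316  0.16553727] [ 0.62697134 -0.19993577  0.17347455] [ 0.60923456 -0.2059716   0.17065453]
t 20.6 p [ 495.7 -166.7  351.4] a -70.0 tz [ 0.001  0.    -1.   ] open 43.6 grip 0.0 F [ 0.1 -0.1  0.5] j7 -0.92
598,-182,250,0 -> [ 90.8  49.4 101.5] [  0.  -0. -70.]
598,-182,168,0,0 -> [ 0.  0. 82.] [0. 0. 0.]
```

```bash
python3 - <<'E'
from h import *
m=eyes.camera_model('wrist');o=manip.observe();w=o['orientation'];r=R.from_quat([w[1],w[2],w[3],w[0]])
c=-np.array(m['R']).T@np.array(m['t']);print('cam in tool',r.inv().apply(c-o['eef_pos'])*1000,'axis in tool',r.inv().apply(np.array(m['R'])[2]))
E
python3 to.py 600,-215,300,0 600,-182,260,0,-12 600,-182,165,0,-12
```

```text
cam in tool [  68.09417951   -0.60673802 -148.15097215] axis in tool [-2.51601202e-01  5.96341230e-04  9.67830811e-01]
t 20.6 p [ 495.7 -166.7  351.4] a -70.0 tz [ 0.001  0.    -1.   ] open 43.6 grip 0.0 F [ 0.1 -0.1  0.5] j7 -0.92
600,-215,300,0 -> [81.4 81.1 51.5] [  0.  -0. -70.]
600,-182,260,0,-12 -> [33.  0. 40.] [-12.   0.   0.]
600,-182,165,0,-12 -> [  0.  -19.8  92.9] [0. 0. 0.]
```

```bash
sed -i "s/def ori(a,t):/def ori(a,t,s=0):/; s/R.from_euler('x',t,degrees=True)/R.from_euler('XY',[t,s],degrees=True)/; s/t=v\[4\] if len(v)>4 else 0/t=(v[4:]+[0,0])[:2]/; s/r2=ori(v\[3\],t)/r2=ori(v[3],*t)/" to.py
python3 to.py 600,-225,300,0 610.5,-206,240,0,-12,6 610.5,-206,158,0,-12,6
```

```text
t 20.6 p [ 495.7 -166.7  351.4] a -70.0 tz [ 0.001  0.    -1.   ] open 43.6 grip 0.0 F [ 0.1 -0.1  0.5] j7 -0.92
600,-225,300,0 -> [78.  90.5 51.5] [  0.  -0. -70.]
610.5,-206,240,0,-12,6 -> [19.  10.5 60. ] [-12.    6.   -0.6]
610.5,-206,158,0,-12,6 -> [ -8.4 -17.   79.8] [0. 0. 0.]
```

```bash
python3 -m jog '[15,30,0,0,0,-7,35,50,0,0,0,-14,55,70,0,0,0,-21,72,85,10,0,0,-28,78,91,20,0,0,-35,78,91,30,0,0,-42,78,91,40,0,0,-49,78,91,50,0,0,-56]' 0.75 30 >/dev/null; python3 to.py 610.5,-206,240,0,-12,6
```

```text
t 21.2 p [ 602.6 -219.4  299.7] a -15.1 tz [-0.001  0.    -1.   ] open 64.9 grip 0.0 F [-1.  -0.8 -0.2] j7 0.23
610.5,-206,240,0,-12,6 -> [15.   4.2 59.7] [-11.2   7.5 -15.6]
```

```bash
python3 -m jog '[2,1,5,-3,2,-5,5,2,15,-6,4,-10,9,3,30,-9,6,-15,13,4,45,-11,7.5,-15.6,15,4,60,-11.2,7.5,-15.6,15,4,60,-11.2,7.5,-15.6,15,4,60,-11.2,7.5,-15.6,15,4,60,-11.2,7.5,-15.6]' >/dev/null; python3 to.py 610.5,-206,158,0,-12,6
python3 - <<'E'
from h import *
im,d,m=shot('side'); cv2.imwrite('pics/g1.png',cv2.resize(im[60:210,200:350],(600,600)))
E
```

```text
t 21.9 p [ 610.9 -205.9  241.6] a -0.3 tz [ 0.209  0.103 -0.973] open 65.1 grip 0.0 F [0.  0.6 0.3] j7 0.58
610.5,-206,158,0,-12,6 -> [ -8.6 -17.8  81.2] [ 0.1  0.1 -0.3]
```

View pics/g1.png

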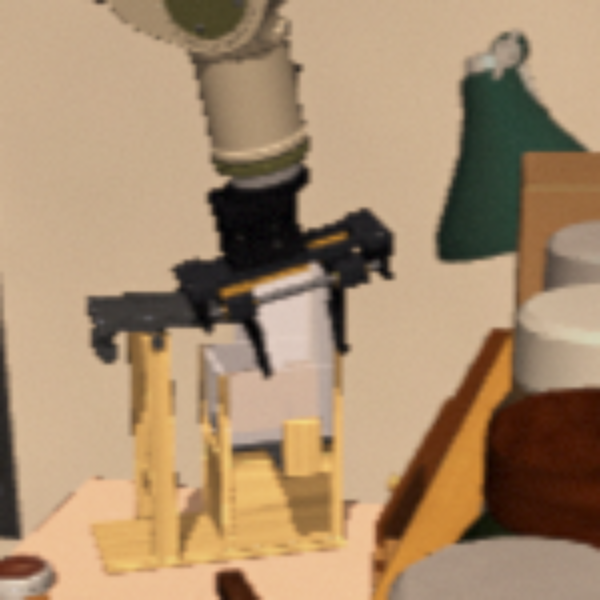

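The gripper stands above the gate handle at (302,447), tilted as planned and clear of the roof and cabinet. I'll descend and grip.

```bash
python3 -m jog '[-4,-8,35,0,0,0,-7,-14,60,0,0,0,-9,-18,80,0,0,0,-9,-18,81,0,0,0,-9,-18,81,0,0,0,-9,-18,81,0,0,0,-9,-18,81,0,0,0,-9,-18,81,0,0,0]' >/dev/null; python3 to.py; python3 -m jog '[0,0,0,0,0,0,0,0,0,0,0,0,0,0,0,0,0,0,0,0,0,0,0,0,0,0,0,0,0,0,0,0,0,0,0,0,0,0,0,0,0,0,0,0,0,0,0,0]' 0 25 >/dev/null; python3 to.py 609,-309,158,0,-12,6
```

```text
t 22.6 p [ 610.5 -206.9  158.8] a -0.3 tz [ 0.21   0.103 -0.972] open 65.5 grip 0.0 F [ 0.8  0.3 -0.7] j7 0.66
t 23.3 p [ 610.2 -206.6  157.3] a -0.3 tz [ 0.209  0.103 -0.972] open 39.9 grip 24.2 F [ 4.3 -0.8 -1.6] j7 0.66
609,-309,158,0,-12,6 -> [-101.8   -0.5  -11.4] [ 0.1  0.1 -0.3]
```

```bash
python3 -m jog '[-12,0,-1.4,0,0,0,-25,-0.1,-2.8,0,0,0,-38,-0.2,-4.2,0,0,0,-51,-0.2,-5.6,0,0,0,-64,-0.3,-7,0,0,0,-77,-0.4,-8.5,0,0,0,-90,-0.5,-10,0,0,0,-99,-0.5,-11.1,0,0,0]' >/dev/null; python3 to.py;  python3 -m jog '[-3,0,0,0,0,0,-3,0,0,0,0,0,-3,0,0,0,0,0,-3,0,0,0,0,0,-3,0,0,0,0,0,-3,0,0,0,0,0,-3,0,0,0,0,0,-3,0,0,0,0,0]' >/dev/null; python3 to.py
python3 - <<'E'
from h import *
im2,d2,m2=shot('side'); im,d,m=shot('top')
a=cv2.resize(im[85:215,85:215],(400,400)); b=cv2.resize(im2[90:220,215:345],(400,400)); cv2.imwrite('pics/g2.png',np.hstack([a,b]))
E
```

```text
t 23.9 p [ 609.2 -304.8  157.3] a -0.3 tz [ 0.208  0.107 -0.972] open 40.1 grip 24.9 F [ 3.6 31.1  3.6] j7 0.83
t 24.6 p [ 609.3 -304.6  157.3] a -0.1 tz [ 0.207  0.111 -0.972] open 40.1 grip 24.7 F [-1.6 14.3  5.3] j7 0.84
```

View pics/g2.png

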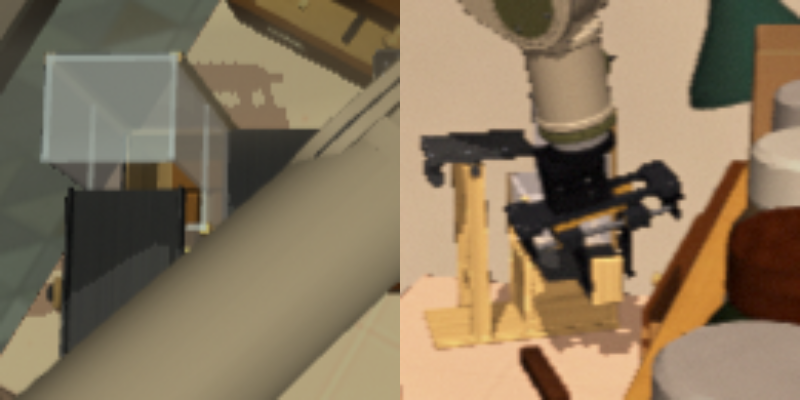

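```bash
python3 -m jog '[-2,0,0,0,0,0,-3,0,0,0,0,0,-4,0,0,0,0,0,-4,0,0,0,0,0,-4,0,0,0,0,0,-4,0,0,0,0,0,-4,0,0,0,0,0,-4,0,0,0,0,0]' 0 45 >/dev/null; python3 to.py 610.5,-207,158,0,-12,6
python3 - <<'E'
from h import *
for n,b in (('top',(85,215,85,190)),('side',(90,220,215,345))):
    im,d,m=shot(n);W=cloud(d,m); v0,v1,u0,u1=b
    s=W[v0:v1,u0:u1].reshape(-1,3);c=im[v0:v1,u0:u1].reshape(-1,3).astype(int)
    k=(s[:,0]>.55)&(s[:,0]<.675)&(abs(s[:,1]+.073)<.055)
    print(n,np.histogram(s[k][:,2],bins=np.arange(0,.33,.02))[0])
    k2=k&(s[:,2]<.2)&(c[:,2]-c[:,0]>70); print(np.histogram(s[k2][:,2],bins=np.arange(0,.33,.02))[0])
    if n=='top':
        im3=im; u,v=148,150
        print('block px depth',W[148:152:2,143:150:2].round(3).reshape(-1,3))
E
```

```text
t 25.4 p [ 609.5 -304.8  157.1] a 0.0 tz [ 0.205  0.118 -0.972] open 39.3 grip 44.0 F [-7.1 25.4 15. ] j7 0.84
610.5,-207,158,0,-12,6 -> [97.2  1.2 10.8] [-0.1 -0.8 -0. ]
top [ 58 101  28  19  22  53  90  90 107 149  82  94 444  85 677 961]
[ 8 41  9  0  0  1  0  0  0  4  0  0  0  0  0  0]
block px depth [[ 0.566 -0.118  0.258]
 [ 0.623 -0.064  0.042]
 [ 0.624 -0.069  0.035]
 [ 0.632 -0.067  0.007]
 [ 0.562 -0.117  0.253]
 [ 0.617 -0.064  0.039]
 [ 0.618 -0.069  0.034]
 [ 0.619 -0.074  0.029]]
side [71 82 85 59 40 20 32 21 38 60  4 15 59 10  5  1]
[71 82 83 51 35 15  1  1  0  2  0  0  0  0  0  0]
```

The gate is at its stop: 25 N and no further motion. Coloured wood now shows only at z below 0.05. I'll push it home.

```bash
python3 -m jog '[12,0.1,1.3,0,0,0,25,0.2,2.6,0,0,0,38,0.4,4,0,0,0,51,0.6,5.5,0,0,0,64,0.8,7,0,0,0,77,1,8.4,0,0,0,88,1.1,9.6,0,0,0,94,1.2,10.3,0,-0.8,0]' >/dev/null; python3 to.py 610.5,-207,158,0,-12,6; python3 -m jog '[3,0,0,0,0,0,6,0,0,0,0,0,9,0,0,0,0,0,9,0,0,0,0,0,9,0,0,0,0,0,9,0,0,0,0,0,9,0,0,0,0,0,9,0,0,0,0,0]' >/dev/null; python3 to.py
```

```text
t 26.1 p [ 610.2 -218.5  157.3] a -0.4 tz [ 0.209  0.089 -0.974] open 39.3 grip 44.3 F [-0.3 -3.   4.7] j7 0.67
610.5,-207,158,0,-12,6 -> [11.5  0.4  0.4] [ 0.1  0.9 -0.3]
t 26.8 p [ 610.2 -209.3  157.4] a -0.3 tz [ 0.208  0.09  -0.974] open 39.3 grip 44.2 F [ 4.7  0.8 -0.2] j7 0.65
```

```bash
python3 -m jog '[1,0,0,0,0,0,2,0,0,0,0,0,3,0,0,0,0,0,4,0,0,0,0,0,5,0,0,0,0,0,5,0,0,0,0,0,5,0,0,0,0,0,5,0,0,0,0,0]' >/dev/null; python3 to.py
```

```text
t 27.5 p [ 610.2 -205.2  157.5] a -0.3 tz [ 0.208  0.088 -0.974] open 39.5 grip 44.2 F [ 7.9 -1.5 -5.8] j7 0.64
```

```bash
python3 -m jog '[1,0,0,0,0,0,2,0,0,0,0,0,3,0,0,0,0,0,3,0,0,0,0,0,3,0,0,0,0,0,3,0,0,0,0,0,3,0,0,0,0,0,3,0,0,0,0,0]' >/dev/null; python3 to.py; python3 -m jog '[-2,0,0,0,0,0,-2,0,0,0,0,0,-2,0,0,0,0,0,-2,0,0,0,0,0,-2,0,0,0,0,0,-2,0,0,0,0,0,-2,0,0,0,0,0,-2,0,0,0,0,0]' 0.75 30 >/dev/null;  python3 to.py 610.5,-209,158,0,-12,6 628,-200,240,0,-12,6 540,-269,160,2
```

```text
t 28.1 p [ 610.2 -204.2  157.6] a -0.4 tz [ 0.209  0.085 -0.974] open 39.4 grip 44.4 F [ 12.1  -8.1 -11.3] j7 0.63
t 28.8 p [ 610.1 -203.7  158.2] a -0.3 tz [ 0.208  0.09  -0.974] open 65.1 grip 0.0 F [0.4 0.9 0. ] j7 0.64
610.5,-209,158,0,-12,6 -> [-5.3  0.3 -0.2] [ 0.1  0.9 -0.3]
628,-200,240,0,-12,6 -> [ 17.   34.2 -75.2] [0. 0. 0.]
540,-269,160,2 -> [ -74.9 -102.7   52.4] [12.1 -5.8 -1.4]
```

```bash
python3 -m jog '[0,0,-15,0,0,0,0,0,-45,0,0,0,0,0,-75,0,0,0,0,0,-105,0,0,0,0,0,-135,0,0,0,-30,-15,-135,4,-2,0,-60,-30,-135,8,-4,0,-80,-45,-135,12,-5,0]' 0.55 30 >/dev/null;  python3 to.py 430,-330,280,2
python3 - <<'E'
from seg import *
im,d,m=shot('top'); W=cloud(d,m); cv2.imwrite('pics/t3.png',cv2.resize(im[85:255,85:305],(770,595)))
s=W[120:160,160:205].reshape(-1,3); q=s[(s[:,2]>.165)&(s[:,2]<.18)]
if len(q)>5: print('handle',cv2.minAreaRect((q[:,:2]*1000).astype(np.float32)),len(q))
seg(W[:260,:310],im[:260,:310])
E
```

```text
t 29.5 p [ 538.  -297.4  275.5] a 0.2 tz [ 0.001 -0.    -1.   ] open 47.7 grip 0.0 F [ 0.6 -0.1 -0.4] j7 0.63
430,-330,280,2 -> [ -32.2 -108.1   -4.6] [ 0.   0.  -1.8]
px [5. 8.] xy 1104.7 401.7 size 9.5 63.0 longdir 153.3 ztop 36.7 bgr [ 77.  95. 104.]
px [277. 196.] xy 495.0 -446.5 size 98.9 138.4 longdir 3.4 ztop 16.5 bgr [ 99.5 163.  169. ]
px [231. 174.] xy 540.2 -324.7 size 25.4 28.0 longdir 89.7 ztop 23.2 bgr [13. 36. 66.]
px [300. 198.] xy 459.1 -540.1 size 22.6 60.4 longdir 62.0 ztop 25.3 bgr [ 2. 22. 59.]
px [297. 217.] xy 402.4 -527.2 size 21.5 77.2 longdir 72.2 ztop 25.4 bgr [ 14.  69. 123.]
px [169. 241.] xy 339.5 -134.5 size 63.0 64.2 longdir 88.9 ztop 23.7 bgr [37.5 54.  88. ]
px [216. 236.] xy 349.0 -278.0 size 24.1 146.3 longdir 90.5 ztop 23.3 bgr [ 40.  100.  151.5]
```

View pics/t3.png

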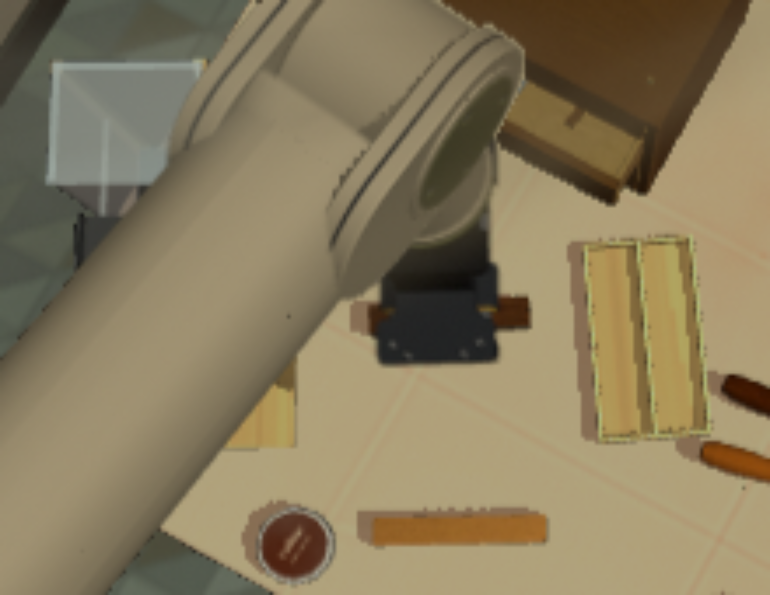

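The arm hides the gate, but both blanks are still in place: the dark one runs from (370,318) to (530,312) and the light one is around (460,528). The tin at (296,544) is undisturbed. I'll pick the dark one, blank_2.

```bash
python3 -m jog '[10,0,40,0,0,-1,20,0,80,0,0,-2,28,0,120,0,0,-2,28,0,160,0,0,-2,28,0,200,0,0,-2,28,0,215,0,0,-2,28,0,215,0,0,-2,28,0,215,0,0,-2]' 0.55 30 >/dev/null; python3 ws.py|grep -E 'xy 5[345]'; python3 to.py 538.5,-269,26,2
```

```text
px [251. 279.] xy 540.3 -311.9 size 21.0 25.7 longdir 2.7 ztop 23.4 bgr [ 37.  66. 104.]
t 30.2 p [ 540.  -267.5   60.2] a 2.2 tz [ 0.003  0.001 -1.   ] open 47.8 grip 0.0 F [ 0.   0.2 -0.1] j7 0.72
538.5,-269,26,2 -> [-1.5 -1.7 34.2] [ 0.2 -0.1  0.2]
```

```bash
python3 -m jog '[-1,-1,17,0,0,0,-1,-1,34,0,0,0,-1,-1,34,0,0,0,-1,-1,34,0,0,0,-1,-1,34,0,0,0,-1,-1,34,0,0,0,-1,-1,34,0,0,0,-1,-1,34,0,0,0]' >/dev/null; python3 to.py; python3 -m jog '[0,0,0,0,0,0,0,0,0,0,0,0,0,0,0,0,0,0,0,0,0,0,0,0,0,0,0,0,0,0,0,0,0,0,0,0,0,0,-10,0,0,0,0,0,-40,0,0,0]' 0 35 >/dev/null;  python3 -m jog '[0,0,-40,0,0,0,0,0,-80,0,0,7,0,0,-110,0,0,14,0,0,-110,0,0,21,-10,0,-110,0,0,28,-30,0,-110,0,0,35,-50,0,-110,0,0,42,-60,0,-110,0,0,49]' >/dev/null; python3 to.py 515,-421,120,-86.4 515,-421,32,-86.4
```

```text
t 30.9 p [ 538.7 -267.8   25. ] a 2.2 tz [ 0.002  0.002 -1.   ] open 47.9 grip 0.0 F [-0.2 -0.5 -0.7] j7 0.74
t 32.2 p [ 539.8 -330.2  175. ] a -47.2 tz [ 0.001  0.001 -1.   ] open 25.8 grip 35.0 F [-0.3 -0.4 -1. ] j7 -0.02
515,-421,120,-86.4 -> [-80.   49.8  54.8] [-0.  -0.1 39.2]
515,-421,32,-86.4 -> [ 0.  0. 88.] [0. 0. 0.]
```

```bash
python3 -m jog '[-16,10,0,0,0,7,-32,20,0,0,0,14,-48,30,10,0,0,21,-64,40,20,0,0,28,-80,50,30,0,0,35,-80,50,45,0,0,39,-80,50,55,0,0,39,-80,50,55,0,0,39]' >/dev/null; python3 to.py 515,-421,60,-86.4; python3 ws.py w5.png >/dev/null;python3 - <<'E'
from h import *
im,d,m=shot('top'); cv2.imwrite('pics/t4.png',np.hstack([cv2.resize(im[130:240,200:310],(400,400)),cv2.resize(cv2.imread('pics/w5.png'),(400,300))if 0 else cv2.copyMakeBorder(cv2.resize(cv2.imread('pics/w5.png'),(400,300)),0,100,0,0,0)]))
E
```

```text
t 32.9 p [ 516.  -417.9  116.8] a -85.6 tz [-0.002  0.004 -1.   ] open 25.6 grip 35.0 F [-0.2  0.8 -1.4] j7 -0.45
515,-421,60,-86.4 -> [-1.2  3.3 56.8] [-0.3  0.1  0.8]
```

View pics/t4.png

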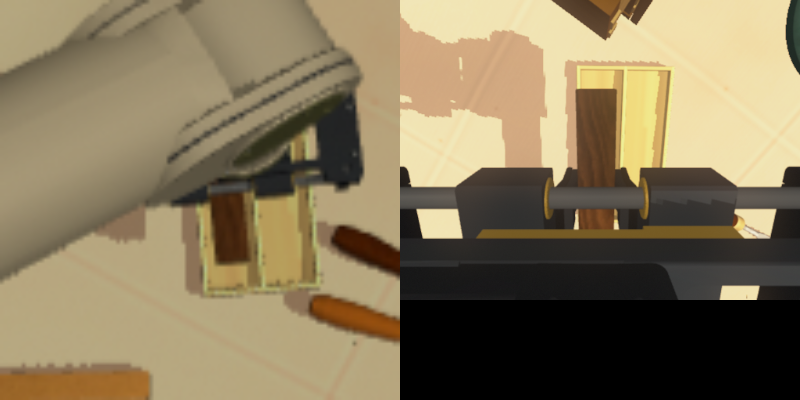

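The dark blank hangs over the left compartment, aligned with it: top view (230,225), wrist view (597,140). I'll lower it.

```bash
python3 -m jog '[-1,3,20,0,0,1,-1,3,40,0,0,1,-1,3,56,0,0,1,-1,3,66,0,0,1,-1,3,72,0,0,1,-1,3,72,0,0,1,-1,3,72,0,0,1,-1,3,72,0,0,1]' >/dev/null; python3 to.py 515,-421,31,-86.4
```

```text
t 33.7 p [ 516.2 -422.4   47.9] a -86.7 tz [ 0.002  0.001 -1.   ] open 25.8 grip 35.0 F [-0.9 -0.8 -0.5] j7 -0.43
515,-421,31,-86.4 -> [-1.2 -1.5 16.9] [-0.1 -0.1 -0.3]
```

```bash
python3 -m jog '[-1,-1,6,0,0,0,-1,-1,12,0,0,0,-1,-1,15,0,0,0,-1,-1,17,0,0,0,-1,-1,17,0,0,0,-1,-1,17,0,0,0,-1,-1,17,0,0,0,-1,-1,17,0,0,0]' >/dev/null; python3 to.py; python3 -m jog '[0,0,0,0,0,0,0,0,0,0,0,0,0,0,0,0,0,0,0,0,0,0,0,0,0,0,0,0,0,0,0,0,0,0,0,0,0,0,-20,0,0,0,0,0,-50,0,0,0]' 0.45 >/dev/null;  python3 -m jog '[0,0,-40,0,0,-7,0,0,-80,0,0,-14,0,0,-120,0,0,-21,0,20,-150,0,0,-28,20,20,-160,0,0,-35,40,0,-160,0,0,-42,60,-20,-160,0,0,-49,80,-40,-160,0,0,-56]' 0.55 >/dev/null; python3 ws.py; python3 to.py 349,-278,150,1 349,-278,26,1
```

```text
t 34.3 p [ 514.8 -421.1   29.8] a -86.8 tz [ 0.001  0.002 -1.   ] open 25.8 grip 35.9 F [0.1 0.5 0.8] j7 -0.42
tablez [-0.0013 -0.0001]
px [55. 24.] xy 489.7 -131.3 size 7.1 25.5 longdir 13.7 ztop 43.3 bgr [ 86. 144. 180.]
px [ 39. 180.] xy 349.8 -257.3 size 26.1 108.0 longdir 90.4 ztop 21.9 bgr [ 64. 155. 225.]
px [251. 203.] xy 554.9 -428.4 size 72.4 101.3 longdir 3.5 ztop 16.2 bgr [129. 219. 232.]
px [235. 214.] xy 540.4 -418.5 size 26.6 82.6 longdir 3.1 ztop 28.2 bgr [ 48.  81. 122.]
t 35.7 p [ 598.1 -369.9  239.4] a -29.5 tz [ 0.003  0.006 -1.   ] open 47.6 grip 0.0 F [ 4.   4.6 -0.4] j7 0.25
349,-278,150,1 -> [ -43.1 -262.1   89.2] [  0.1  -0.4 -30.5]
349,-278,26,1 -> [  0.   0. 124.] [0. 0. 0.]
```

```bash
python3 -m jog '[-6,-38,0,0,0,-7,-12,-76,0,0,0,-14,-18,-114,0,0,0,-21,-25,-152,0,0,0,-28,-31,-190,0,0,0,-30,-37,-228,20,0,0,-30,-43,-262,50,0,0,-30,-43,-262,80,0,0,-30]' >/dev/null; python3 ws.py | grep 'xy 3'; python3 to.py 349.2,-278,60,0.8
```

```text
px [257. 170.] xy 348.8 -270.8 size 24.0 134.3 longdir 89.4 ztop 22.5 bgr [ 63. 137. 203.]
t 36.4 p [ 340.8 -276.8  154.5] a -0.8 tz [ 0.001  0.009 -1.   ] open 48.0 grip 0.0 F [-4.1  3.4 -6.5] j7 0.54
349.2,-278,60,0.8 -> [-2.   8.4 94.5] [ 0.  -0.5 -1.6]
```

```bash
python3 -m jog '[-1,4,20,0,0,-1,-2,8,50,0,0,-1,-2,8,80,0,0,-1,-2,8,95,0,0,-1,-2,8,95,0,0,-1,-2,8,95,0,0,-1,-2,8,95,0,0,-1,-2,8,95,0,0,-1]' >/dev/null; python3 to.py 349.2,-278,25.5,0.5
```

```text
t 37.1 p [ 354.2 -282.2   66.3] a 0.2 tz [ 0.003  0.002 -1.   ] open 47.6 grip 0.0 F [-0.6 -0.4  0.3] j7 0.74
349.2,-278,25.5,0.5 -> [ 4.2 -5.1 40.8] [ 0.2 -0.1 -0.3]
```

```bash
python3 -m jog '[2,-2,0,0,0,0,4,-5,0,0,0,0,4,-5,10,0,0,0,4,-5,20,0,0,0,4,-5,22,0,0,0,4,-5,22,0,0,0,4,-5,22,0,0,0,4,-5,22,0,0,0]' >/dev/null; python3 to.py 349.2,-278,25.5,0.5
```

```text
t 37.8 p [ 348.5 -277.8   43.5] a 0.2 tz [ 0.002  0.002 -1.   ] open 47.8 grip 0.0 F [-0.2  0.3  1.1] j7 0.78
349.2,-278,25.5,0.5 -> [-0.2  0.7 18. ] [ 0.1 -0.1 -0.3]
```

```bash
python3 -m jog '[0,1,8,0,0,0,0,1,18,0,0,0,0,1,18,0,0,0,0,1,18,0,0,0,0,1,18,0,0,0,0,1,18,0,0,0,0,1,18,0,0,0,0,1,18,0,0,0]' >/dev/null; python3 to.py; python3 -m jog '[0,0,0,0,0,0,0,0,0,0,0,0,0,0,0,0,0,0,0,0,0,0,0,0,0,0,0,0,0,0,0,0,0,0,0,0,0,0,-10,0,0,0,0,0,-40,0,0,0]' 0 35 >/dev/null;  python3 -m jog '[0,0,-40,0,0,0,0,0,-80,0,0,7,-10,15,-110,0,0,14,-35,45,-110,0,0,21,-60,75,-110,0,0,28,-85,105,-110,0,0,35,-110,130,-110,0,0,42,-135,150,-110,0,0,49]' >/dev/null; python3 to.py 518,-471,120,-86.4
```

```text
t 38.4 p [ 349.4 -277.7   25.2] a 0.2 tz [ 0.002  0.002 -1.   ] open 47.8 grip 0.0 F [ 1.  -0.2 -0.7] j7 0.82
t 39.8 p [ 502.6 -412.1  173.2] a -46.7 tz [ 0.001  0.004 -1.   ] open 23.9 grip 35.0 F [ 1.4 -0.2 -0.2] j7 0.15
518,-471,120,-86.4 -> [-29.3  53.5  53. ] [-0.2 -0.1 39.7]
```

```bash
python3 -m jog '[-10,18,0,0,0,7,-20,36,0,0,0,14,-29,53,10,0,0,21,-29,53,20,0,0,28,-29,53,30,0,0,35,-29,53,45,0,0,40,-29,53,53,0,0,40,-29,53,53,0,0,40]' >/dev/null; python3 -m jog '[0,0,10,0,0,0,0,0,30,0,0,0,0,0,50,0,0,0,0,0,60,0,0,0,0,0,65,0,0,0,0,0,65,0,0,0,0,0,65,0,0,0,0,0,65,0,0,0]' >/dev/null;python3 to.py 518,-471,31,-86.4; python3 ws.py
```

```text
t 41.1 p [ 515.5 -471.1   58. ] a -86.5 tz [ 0.002  0.001 -1.   ] open 23.6 grip 35.0 F [-0.5 -1.2 -1.4] j7 -0.37
518,-471,31,-86.4 -> [ 2.4  0.1 27. ] [-0.1 -0.1 -0.1]
tablez [-0.0011 -0.0004]
px [503.  28.] xy 634.7 -611.6 size 8.9 42.8 longdir 22.4 ztop 16.7 bgr [59. 73. 55.]
```

```bash
python3 -m jog '[2,0,10,0,0,0,2,0,20,0,0,0,2,0,25,0,0,0,2,0,27,0,0,0,2,0,27,0,0,0,2,0,27,0,0,0,2,0,27,0,0,0,2,0,27,0,0,0]' >/dev/null; python3 to.py; python3 -m jog '[0,0,0,0,0,0,0,0,0,0,0,0,0,0,0,0,0,0,0,0,0,0,0,0,0,0,0,0,0,0,0,0,0,0,0,0,0,0,-20,0,0,0,0,0,-50,0,0,0]' 0.37 >/dev/null;  python3 -m jog '[0,0,-40,0,0,0,0,0,-80,0,0,0,0,0,-120,0,0,0,0,0,-160,0,0,0,0,30,-200,0,0,0,0,60,-240,0,0,0,0,100,-260,0,0,0,0,140,-260,0,0,0]' >/dev/null; python3 -m jog '[0,30,0,0,0,0,0,60,0,0,0,0,0,90,0,0,0,0,0,90,0,0,0,0,0,90,0,0,0,0,0,90,0,0,0,0,0,90,0,0,0,0,0,90,0,0,0,0]'|head -2
python3 - <<'E'
from seg import *
im,d,m=shot('top'); W=cloud(d,m); im2,_,_=shot('side')
cv2.imwrite('pics/t5.png',np.hstack([cv2.resize(im[85:255,85:305],(450,348)),cv2.resize(im2[90:220,215:345],(348,348))]))
s=W[120:160,160:205].reshape(-1,3); q=s[(s[:,2]>.165)&(s[:,2]<.18)]
if len(q)>5: print('handle',cv2.minAreaRect((q[:,:2]*1000).astype(np.float32)),len(q))
seg(W[:260,:330],im[:260,:330],0.019)
E
```

```text
t 41.8 p [ 517.2 -469.8   29.8] a -86.6 tz [ 0.001  0.004 -1.   ] open 23.7 grip 35.0 F [-1.9  4.3  7.5] j7 -0.36
time_s: 43.82
eef_pos: [0.522, -0.6687, 0.3283]
handle ((609.676513671875, -202.92640686035156), (34.19579315185547, 11.3910493850708), 1.0136648416519165) 63
px [5. 7.] xy 1105.1 401.5 size 9.7 55.5 longdir 151.9 ztop 40.3 bgr [ 82. 102. 111.]
px [318.  70.] xy 872.4 -608.0 size 5.0 82.8 longdir 61.0 ztop 43.7 bgr [50. 62. 68.]
px [327. 126.] xy 695.0 -629.4 size 19.8 59.7 longdir 177.1 ztop 22.4 bgr [48. 61. 40.]
px [160. 166.] xy 564.8 -110.0 size 44.7 84.0 longdir 134.1 ztop 44.6 bgr [ 56.  94. 116.]
px [276. 174.] xy 536.3 -467.1 size 23.9 105.0 longdir 3.1 ztop 27.7 bgr [ 42. 105. 159.]
px [261. 181.] xy 512.5 -419.7 size 25.9 136.4 longdir 3.2 ztop 29.1 bgr [14. 37. 68.]
px [169. 241.] xy 338.8 -135.3 size 63.2 63.4 longdir 135.0 ztop 23.6 bgr [38. 56. 94.]
```

View pics/t5.png

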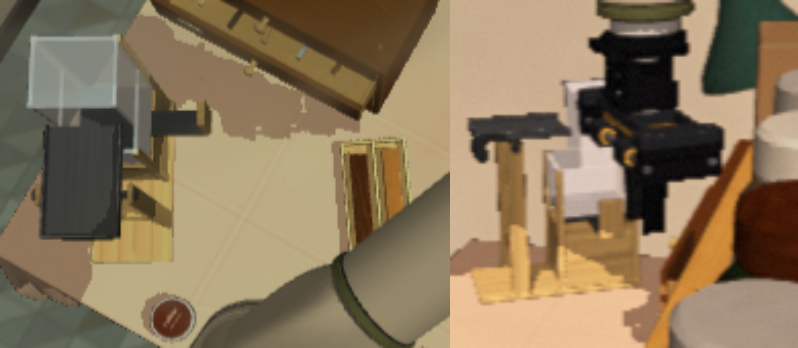

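The gate handle is home, at y = -203 against -206 at the start. Both blanks lie in their compartments, dark at (355,190) and light at (392,185). The tin is where it was and the hopper looks clear. One numeric check of the hopper and the final state, then I'll hand in.

```bash
python3 -m jog '[0,20,-30,0,0,0,0,40,-60,0,0,0,0,60,-60,0,0,0,0,60,-60,0,0,0,0,60,-60,0,0,0,0,60,-60,0,0,0,0,60,-60,0,0,0,0,60,-60,0,0,0]'|head -2
python3 - <<'E'
from seg import *
z=dict(np.load('top0.npz'));z['intrinsics']=z['K'];s0=np.load('side0.npz')
im,d,m=shot('top');W=cloud(d,m); im2,d2,m2=shot('side');W2=cloud(d2,m2)
for a,b,w,(v0,v1,u0,u1) in ((im,z['im'],W,(95,165,95,165)),(im2,s0['im'],W2,(115,205,240,292))):
    D=np.abs(a.astype(int)-b).max(2)[v0:v1,u0:u1]>25
    n,l,st,c=cv2.connectedComponentsWithStats(D.astype(np.uint8))
    for i in range(1,n):
        if st[i,4]>12: print(c[i].round()+[u0,v0],st[i,4],np.nanmedian(w[v0:v1,u0:u1][l==i],0).round(3),np.median(a[v0:v1,u0:u1][l==i],0))
    print('-')
seg(W[140:230,240:310],im[140:230,240:310],0.019)
E
```

```text
time_s: 44.58
eef_pos: [0.4944, -0.6838, 0.3607]
[157. 114.] 343 [ 0.748 -0.096  0.   ] [ 94. 120. 143.]
[159. 158.] 82 [ 0.575 -0.124  0.101] [36. 59. 72.]
-
[276. 146.] 1814 [ 0.488 -0.694  0.426] [29. 30. 32.]
[241. 160.] 102 [ 0.495 -0.133  0.174] [ 63.5 112.  151. ]
[258. 175.] 310 [ 0.555 -0.125  0.087] [ 67. 116. 156.]
[245. 184.] 21 [ 0.537  0.038 -0.001] [ 89. 117. 156.]
[257. 203.] 24 [ 0.548 -0.164 -0.002] [150.5 193.  237. ]
[243. 204.] 15 [ 0.492 -0.154 -0.001] [152. 194. 238.]
-
px [37. 40.] xy 516.3 -468.2 size 24.1 147.3 longdir 3.2 ztop 27.9 bgr [ 44. 108. 164.]
px [21. 43.] xy 510.0 -419.8 size 25.8 140.9 longdir 3.2 ztop 29.0 bgr [15. 38. 70.]
```

```bash
python3 -c "
from station import manip; print(manip.finish_job())"
```

```text
the job is handed in; nothing more can be done
None
```

The job is handed in with no verdict returned: by the last camera check the three off-cuts (no fourth found) had dropped into the catch box, the gate was home, both blanks lay flat in their compartments, and the wax tin had not moved.

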